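# Put the recipe stand together and hold its clip open on the board

### The job

Set up the recipe stand: plug the wooden board down onto the two dowels of the slate base, fully home, upright and with its card ledge towards the robot, and let go of it. Then take the steel spring clip off the rim of the recipe box by squeezing its handles, and hold it gaping over the middle of the board's top edge, one jaw in front of the board and one behind, both well down past the edge but clear of the wood, so that I can slip a recipe card in. Finish like that, still squeezing the clip open, and leave the mug, salt shaker, tuna tin and lemon alone.

Things in the scene. Friction and masses are not known exactly. Their poses are not given: they have to be found in the camera images.
- stand_base: Dark slate slab on the worktop, 90 (x) x 160 (y) x 18 mm, 0.8 kg, loose (it can be pushed a little). Origin at the centre of its underside, z up. Two upright steel dowels, 10 mm diameter, 14 mm tall, the top 6 mm tapered to 5 mm diameter, stand on its top at y = +45 and -45 mm, x = 0. Its -x side faces the robot within 0.35 rad.
- base_seat (a point): Centre of the slate base's top face, between the dowels, 18 mm above the worktop; axes as the base. The board's underside has two blind holes, 13 mm across and 18 mm deep, at its y = +45 and -45 mm, x = 0, that fit the dowels; fully home, the board's origin coincides with this point.
- board: Light wooden recipe board, 0.16 to 0.26 kg, standing loose on the worktop. Origin at the centre of its underside, z up, x through its thickness, y along its width. Foot rail 42 (x) x 140 (y) x 24 mm high; on its middle (x = 0) an upright panel 9 mm thick, 140 mm wide, top edge 125 mm above the underside. -x is its front, facing the robot within 0.5 rad at the start.
- board_grip (a point): Point in the middle of the board's panel, 20 mm below its top edge (105 mm above its underside): where to pinch it through its 9 mm thickness. Axes as the board.
- board_top (a point): Middle of the top edge of the board's panel, 125 mm above its underside; axes as the board.
- ledge (a point): Point on the board's card ledge: top of its rail, 11 mm in front (-x) of the board's middle plane, 24 mm above the underside. A stop strip 5 mm thick and 6 mm high runs along the front edge of the rail.
- recipe_box: Open wooden recipe box full of cards, 110 (x) x 150 (y) x 85 mm high, walls 6 mm, fixed. Origin at the centre of its underside; its -x wall faces the robot within 0.4 rad. Cards and tabs stand at most 9 mm above the rim, 20 mm or more behind the front wall. The clip is parked on the rim of the -x wall.
- clip: Steel spring clip, 65 g, 38 mm wide: two bent plates on a pin with a coil spring, parked upright astride the box's front rim, handles up, jaws down. Origin on the pin, 23 mm above the rim; y along pin and rim, x across. This body is the half with the -x jaw; squeezed evenly it leans by half the joint value. Jaws end 41 mm below the pin.
- clip_grip (a point): Point midway between the two handles, 29 mm above the pin: pinch here, closing along the clip's x. Handles are 30 mm wide, from 6 to 41 mm above the pin; over their ends the clip measures 51 mm at rest, 24 mm fully squeezed (outer faces then parallel). 9 N here squeezes it to its stop; 15 to 25 N hold it well.
- clip_jaw (a joint): Opening of the clip, rad: 0 parked on the 6 mm rim, -0.12 shut on nothing, 0.6 at its stop, fully squeezed (lips then gape about 28 mm; about 6 mm + 38 mm per rad). The spring torque is 0.11 N m at 0 and 0.23 N m at the stop.
- lip_a (a point): Middle of the inner face of one lip (the -x jaw), 38 mm below the pin, 3 mm above the jaw's end.
- lip_b (a point): Middle of the inner face of the other lip (the +x jaw), 38 mm below the pin, 3 mm above the jaw's end.
- mug: Stoneware mug, 100 mm tall, behind the work. Leave alone.
- salt: Glass salt shaker, 44 mm wide, 90 mm tall, behind the work. Leave alone.
- tuna: Flat food tin, 86 mm wide, 40 mm tall, behind the work. Leave alone.
- lemon: Lemon, 78 x 55 mm, behind the work. Leave alone.

How it is judged:
By the outcome, as a careful person would: the job done as asked, in the order asked, and still so for the second after the job is handed in, while the arm keeps its last pose, push and grip.
It also fails if it takes over 51 s, if anything falls off the work surface, if the arm or the gripper's body presses on something with over 40 N, if the wrist force passes 120 N, or if a joint passes its speed limit or range.

### The arm

A 6-joint arm with a two-finger parallel gripper is mounted at the origin on a cart in front of the work surface, level with it; the furniture and walls round the work are solid. World frame = base frame: x ahead of the robot, y to its left, z up, the work surface at z = 0. Lengths are in m, angles in rad, forces in N, time in s.
With the tool pointing down it reaches from about 0.375 to 0.975 m from the base axis. Payload 3.8 kg.
Tool frame: the origin (TCP) lies on the centre line of the jaws, within the pads' length; the fingertips stand 14 mm ahead of it and the grasp point (between the pads) lies 5 mm behind it; z points along the fingers, y is the line along which they close (so a half turn about z gives the same grasp; the last joint's range is limited). The gripper opens to 85 mm and grips with 20 to 120 N. Pads are 22 mm wide; open, the fingers measure 114 mm over their backs; the gripper's body (76 mm by 85 mm) begins 54 mm behind the grasp point. The pads swing forward as they close: fully open they stand 13 mm farther back than shut.
Start: joints at [-1.161, 0.264, 1.604, -0, 1.274, -0.037], TCP at [0.292, -0.609, 0.245] pointing down, gripper open.
Joint ranges: [-2.63, 2.63], [-0.94, 2.18], [0.31, 2.57], [-1.31, 4.45], [0, 2.66], [-2.55, 2.55]. Speed limits (rad/s): [2.57, 2.57, 3.14, 3.14, 3.14, 3.14].

### API

Orientations are given as a rotation vector (axis times angle).
In Python, from workcell import bot, eyes, spot_in gives the robot as it stands.
- The arm moves only by the tool carry_out, never from a script. Its argument "series" is text: rows parted by semicolons, each of 4 numbers parted by spaces: the shift along the world's x, y, z in m, then the turn about the world's z in degrees. In form: tx ty tz roll; .... A call has 1 to 20 rows; each row shifts and turns the commanded pose from where the row before left it; what a row does not reach is not made up. A row lasts 1/8 s, in which the tool goes at most 62.5 mm and 10.7 degrees, less where a joint would pass 70% of its speed; a pose out of reach is approached as far as the arm can. A call is refused whole if a number of a shift passes 0.0625 or a number of a turn 10.7, either way. A call with a gripper value outside its range is refused whole. "jaw" is the gripper command: -1 is shut, 1 is fully open, values between are in proportion, set as the call begins (left out, the last holds). The fingers move at their own pace and stop on an object; "grip_force" is the grip in N (left out, the last holds). Time passes only in rows, so rows that do not move let the fingers close. It gives the time, the measured TCP pose, the force, the opening and the grip force at its end, in the units of the state.
- bot.read_state(): the state, without advancing time (a new reading comes with each control period).
- eyes.read_camera(name): name is "side" or "top" or "wrist"; returns (picture, depth): 400x640x3 uint8, blue, green, red; 400x640 float32, m along the optical axis (not along the pixel's ray), 0 where there is no reading.
- eyes.get_calibration(name): a dict with "K" (3x3 intrinsics, pixels), "position" and "rotation" of the camera in the world; the wrist camera has in their place "T_tool_cam" (4x4, takes a point from camera to tool coordinates, whose origin is the TCP and whose axes are the flange's). Camera axes: x right, y down, z forward; pixel columns grow to the right and rows downward; lengths in m; the calibration is good to about 2 mm. A picture is of the moment at which its call begins: read the wrist's pose just before it. get_calibration takes no time and is no camera call.
- bot.finish_job(): hands the job in; it is judged then, once.
Trained networks look in the newest picture that a camera, given by its name, has taken for a name from the list of things; names that differ only in an ending like _2 or _b are one class to them, and where a whole thing is asked for, a point or a joint stands for the part that bears it (a point fixed in the world has none). Each returns a list of dicts, best first, with "score" (0 to 1); they miss things now and then, are a little off and sometimes report something else, mostly with a low value. They report only what shows in the picture. A call takes as long as a camera call.
- spot_in(camera, target): "rect" ([centre column, centre row, width, height] in pixels, round what is visible of it).
The state is a dict: "time": time; "q": joint angles; "joint_vel": joint speeds; "joint_torque": joint torques, N m; "tool_pos": TCP position; "tcp_rot": TCP orientation; "wrist_force": force on the tool from outside, world axes, zero at the start; "torque": the same for the moment, N m; "width": opening from 0.0 (shut) to 1.0 (fully open); "grip_force": force on a finger pad.
Only numpy, scipy, OpenCV 4.12 (cv2) and the standard library are available. Lean on these libraries where they do the work, as an engineer would, in place of code of your own. Each camera call takes 0.05 s, during which the arm holds its last target. There are 200 camera calls.

## Working session

There is one attempt and no reset: what is moved stays moved. The work goes in short steps, Python scripts to look and compute and a tool call to move; the robot and the scene stay as the last step left them, time stands still between calls to the robot, and variables do not carry over. Pictures are saved under pics/ and viewed, at most 10 in all, crops included, and the job is handed in when it is done.

Besides the shell and the picture viewer there is one more tool, called after "Emit:" by a JSON object that holds its "op" and its "data", one argument or row to a line. carry_out: Moves the arm, as the interface text tells. Its arguments: {"type":"object","properties":{"series":{"type":"string"},"jaw":{"type":"number"},"grip_force":{"type":"number"}},"required":["series"]}

```bash
mkdir -p pics; ls
cat > h.py <<'E'
import numpy as np, cv2
from scipy.spatial.transform import Rotation as R
from workcell import bot, eyes, spot_in
def cloud(name):
    s=bot.read_state(); im,d=eyes.read_camera(name); c=eyes.get_calibration(name); K=np.array(c["K"])
    if name=="wrist":
        T=np.eye(4);T[:3,:3]=R.from_rotvec(s["tcp_rot"]).as_matrix();T[:3,3]=s["tool_pos"];T=T@np.array(c["T_tool_cam"]);Rm,p=T[:3,:3],T[:3,3]
    else: Rm,p=np.array(c["rotation"]),np.array(c["position"])
    v,u=np.mgrid[:400,:640]
    P=np.stack([(u-K[0,2])/K[0,0]*d,(v-K[1,2])/K[1,1]*d,d],-1)@Rm.T+p
    P[d==0]=np.nan
    return im,P
E
python3 - <<'E'
from h import *
s=bot.read_state(); print({k:np.round(v,3) for k,v in s.items()})
ims=[]
for n in ("side","top"):
    im,P=cloud(n); np.savez("%s0.npz"%n,im=im,P=P)
    for t in ("stand_base","board","recipe_box","clip"):
        r=spot_in(n,t)
        for x in r[:2]:
            c,rr,w,h=x["rect"]; p=P[int(min(rr,399)),int(min(c,639))]
            print(n,t,round(x["score"],2),np.round(x["rect"]),np.round(p,3))
    print(n,np.round(eyes.get_calibration(n)["position"],3)); cv2.imwrite(f"pics/{n}0.png",im)
E
```

```text
pics
{'time': np.float64(0.0), 'q': array([-1.161,  0.265,  1.605, -0.   ,  1.274, -0.037]), 'joint_vel': array([-0.001,  0.002, -0.001, -0.   ,  0.001, -0.001]), 'joint_torque': array([ 2.0000e-03, -5.1511e+01, -3.6731e+01,  0.0000e+00,  1.3000e-02,
       -0.0000e+00]), 'tool_pos': array([ 0.291, -0.608,  0.244]), 'tcp_rot': array([-3.061e+00, -6.950e-01,  1.000e-03]), 'wrist_force': array([-0.651, -0.165,  0.114]), 'torque': array([-0.057,  0.005, -0.046]), 'grip_force': np.float64(0.0), 'width': np.float64(1.001)}Traceback (most recent call last):
  File "<stdin>", line 5, in <module>
  File "h.py", line 10, in cloud
    P=np.stack([(u-K[0,2])/K[0,0]*d,(v-K[1,2])/K[1,1]*d,d],-1)@Rm.T+p
      ~~~~~~~~~~~~~~~~~~~~~~~~~~~~~~~~~~~~~~~~~~~~~~~~~~~~~~~~~~~~~^~
ValueError: operands could not be broadcast together with shapes (400,640) (3,)
```

```bash
sed -i 's/Rm,p=np.array(c\["rotation"\]),/Rm,p=R.from_rotvec(c["rotation"]).as_matrix(),/' h.py
python3 - <<'E'
from h import *
print(np.round(eyes.get_calibration("wrist")["T_tool_cam"],3))
for n in ("side","top"):
    im,P=cloud(n); np.savez("%s0.npz"%n,im=im,P=P)
    for t in ("stand_base","board","recipe_box","clip"):
        r=spot_in(n,t)
        for x in r[:2]:
            c,rr,w,h=x["rect"]; p=P[int(min(rr,399)),int(min(c,639))]
            print(n,t,round(x["score"],2),np.round(x["rect"]),np.round(p,3))
    print(n,np.round(eyes.get_calibration(n)["position"],3)); cv2.imwrite(f"pics/{n}0.png",im)
E
```

```text
[[ 0.001 -0.964 -0.267  0.067]
 [ 1.     0.001  0.    -0.001]
 [-0.    -0.267  0.964 -0.129]
 [ 0.     0.     0.     1.   ]]
side stand_base 0.69 [279. 218.  52.  51.] [0.482 0.018 0.023]
side board 0.58 [247. 315.  39.  78.] [ 0.522 -0.294  0.045]
side board 0.34 [302. 130.  13.  23.] [0.457 0.311 0.108]
side recipe_box 0.77 [310. 153.  56.  60.] [0.505 0.249 0.074]
side clip 0.64 [298. 125.  20.  27.] [0.439 0.329 0.11 ]
side [ 0.839 -0.79   1.004]
top stand_base 0.73 [329. 243.  55.  32.] [0.479 0.034 0.016]
top board 0.67 [446. 232.  57.  13.] [ 0.512 -0.295  0.082]
top recipe_box 0.95 [244. 236.  66.  51.] [0.49  0.277 0.08 ]
top clip 0.47 [228. 252.  21.  19.] [0.447 0.318 0.11 ]
top [0.43 0.09 1.49]
```

View pics/side0.png

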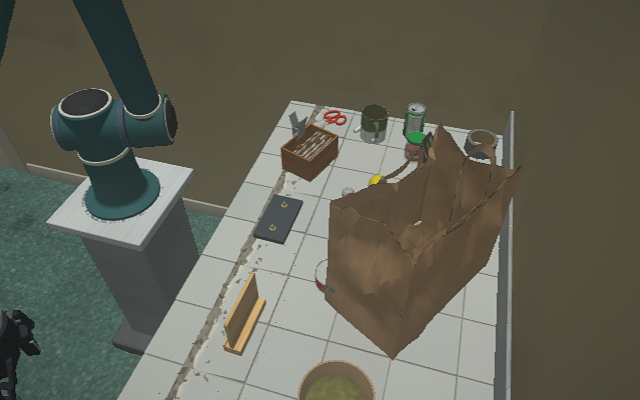

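View pics/top0.png

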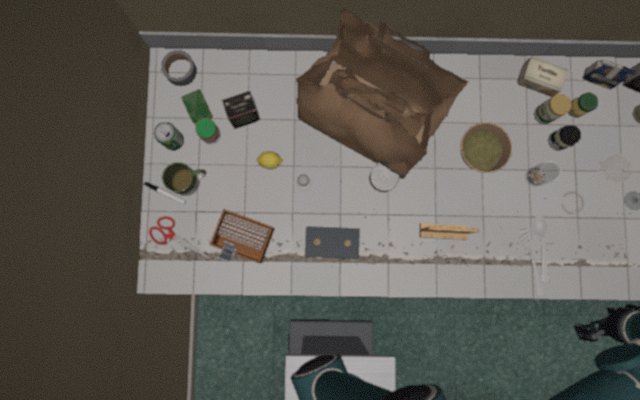

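```bash
cat >> h.py <<'E'
def box(P,lo,hi): return P[np.all((P>lo)&(P<hi),-1)]
def rect(Q):
    (c,sz,a)=cv2.minAreaRect(Q[:,:2].astype(np.float32)); b=cv2.boxPoints((c,sz,a)); e=[b[1]-b[0],b[2]-b[1]]
    L=max(e,key=np.linalg.norm); yaw=np.degrees(np.arctan2(L[1],L[0]))%180
    return dict(c=np.round(c,4),size=np.round(sorted(sz),3),long_yaw=round(yaw,1),n=len(Q),med=np.round(np.median(Q,0),4))
E
python3 - <<'E'
from h import *
for n in ("side","top"):
    P=np.load(n+"0.npz")["P"]
    print(n)
    print("boardtop",rect(box(P,[.43,-.42,.112],[.6,-.18,.16])))
    print("rail",rect(box(P,[.43,-.42,.012],[.6,-.18,.03])))
    print("base",rect(box(P,[.4,-.07,.010],[.58,.14,.024])))
    print("boxwall",rect(box(P,[.36,.15,.06],[.62,.40,.09])))
    print("clip",rect(box(P,[.36,.2,.108],[.62,.40,.16])))
E
```

```text
side
boardtop {'c': array([ 0.5181, -0.3022]), 'size': array([0.01 , 0.142]), 'long_yaw': np.float32(88.2), 'n': 373, 'med': array([ 0.5196, -0.3085,  0.1246])}
rail {'c': array([ 0.518 , -0.3021]), 'size': array([0.044, 0.141]), 'long_yaw': np.float32(87.7), 'n': 612, 'med': array([ 0.5302, -0.3155,  0.0245])}
base {'c': array([0.4801, 0.028 ]), 'size': array([0.091, 0.165]), 'long_yaw': np.float32(88.3), 'n': 1444, 'med': array([0.483 , 0.0196, 0.0188])}
boxwall {'c': array([0.4904, 0.2892]), 'size': array([0.124, 0.157]), 'long_yaw': np.float32(70.4), 'n': 1327, 'med': array([0.5   , 0.2764, 0.0777])}
clip {'c': array([0.4468, 0.3155]), 'size': array([0.04 , 0.054]), 'long_yaw': np.float32(146.1), 'n': 192, 'med': array([0.4375, 0.3179, 0.1275])}
top
boardtop {'c': array([ 0.5166, -0.3029]), 'size': array([0.009, 0.141]), 'long_yaw': np.float32(87.8), 'n': 183, 'med': array([ 0.5163, -0.3002,  0.1252])}
rail {'c': array([ 0.5098, -0.3074]), 'size': array([0.092, 0.206]), 'long_yaw': np.float32(81.0), 'n': 389, 'med': array([ 0.5103, -0.3009,  0.0245])}
base {'c': array([0.4772, 0.0353]), 'size': array([0.13 , 0.193]), 'long_yaw': np.float32(104.8), 'n': 1567, 'med': array([0.4785, 0.0258, 0.0183])}
boxwall {'c': array([0.488 , 0.2873]), 'size': array([0.118, 0.151]), 'long_yaw': np.float32(70.5), 'n': 1035, 'med': array([0.5003, 0.2864, 0.0787])}
clip {'c': array([0.4468, 0.316 ]), 'size': array([0.038, 0.05 ]), 'long_yaw': np.float32(159.5), 'n': 176, 'med': array([0.4444, 0.3157, 0.1229])}
```

Emit:
{"op": "carry_out", "data": {
  "series": "0.0226 0.0333 0.0086 6.24;0.0226 0.0333 0.0086 6.24;0.0226 0.0333 0.0086 6.24;0.0226 0.0333 0.0086 6.24;0.0226 0.0333 0.0086 6.24;0.0226 0.0333 0.0086 6.24;0.0226 0.0333 0.0086 6.24;0.0226 0.0333 0.0086 6.24;0.0226 0.0333 0.0086 6.24;0.0226 0.0333 0.0086 6.24;-0.0045 0.0425 -0.007 0;-0.0045 0.0425 -0.007 0;-0.005 0.0425 -0.007 0;-0.005 0.0425 -0.007 0;-0.005 0.0425 -0.007 0;-0.005 0.0425 -0.007 0;-0.005 0.0425 -0.004 0;-0.004 0.0425 -0.004 0;0 0 0 0;0 0 0 0",
  "jaw": 1
}}

```text
time: 3.05
tool_pos: [0.4797, 0.064, 0.2815]
tcp_rot: [2.258, 2.183, -0.0]
wrist_force: [0.2, -1.0, 0.1]
width: 0.997
grip_force: 0.0
```

```bash
cat > look.py <<'E'
import sys
from h import *
s=bot.read_state(); im,P=cloud("wrist"); cv2.imwrite(f"pics/{sys.argv[1]}.png",im); np.savez(sys.argv[1]+".npz",im=im,P=P)
M=R.from_rotvec(s["tcp_rot"]).as_matrix()
print(round(s["time"],2),np.round(s["tool_pos"],4),"yawx",round(np.degrees(np.arctan2(M[1,0],M[0,0])),2),"down",np.round(M[:,2],4),"w",s["width"],"F",np.round(s["wrist_force"],1),s["grip_force"])
E
python3 look.py base1
python3 - <<'E'
from h import *
P=np.load("base1.npz")["P"]
print(rect(box(P,[.4,-.1,.010],[.58,.15,.024])))
D=box(P,[.4,-.1,.026],[.58,.15,.04])
for y0,y1 in((-.1,.027),(.027,.15)):
    d=D[(D[:,1]>y0)&(D[:,1]<y1)]; print("dowel",len(d),np.round(d.mean(0),4),np.round(d.min(0),4),np.round(d.max(0),4))
E
```

```text
3.05 [0.4797 0.064  0.2815] yawx 88.04 down [ 5.e-04 -7.e-04 -1.e+00] w 0.996860733309206 F [ 0.2 -1.   0.1] 0.0
{'c': array([0.4784, 0.0284]), 'size': array([0.09 , 0.159]), 'long_yaw': np.float32(88.6), 'n': 7186, 'med': array([0.4784, 0.0349, 0.0187])}
dowel 39 [ 0.4773 -0.0156  0.0299] [ 0.473  -0.0193  0.0262] [ 0.4815 -0.0125  0.034 ]
dowel 46 [0.4794 0.0735 0.0302] [0.4749 0.0679 0.0265] [0.4841 0.0774 0.0343]
```

View pics/base1.png

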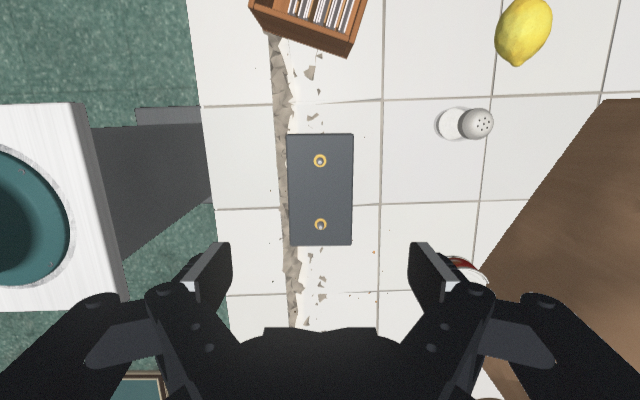

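Emit:
{"op": "carry_out", "data": {
  "series": "0.0047 -0.044 0 0;0.0047 -0.044 0 0;0.0047 -0.044 0 0;0.0047 -0.044 0 0;0.0047 -0.044 0 0;0.0047 -0.044 0 0;0.0047 -0.044 0 0;0.0047 -0.044 0 0;0 0 0 0;0 0 0 0"
}}

```text
time: 4.35
tool_pos: [0.5165, -0.2885, 0.2811]
tcp_rot: [-2.262, -2.179, -0.0]
wrist_force: [-0.5, 0.5, -0.7]
width: 0.998
grip_force: 0.0
```

```bash
python3 look.py board1
python3 - <<'E'
from h import *
P=np.load("board1.npz")["P"]
print("top",rect(box(P,[.43,-.42,.118],[.6,-.18,.135])))
print("rail",rect(box(P,[.43,-.42,.018],[.6,-.18,.034])))
E
```

```text
4.35 [ 0.5165 -0.2885  0.2811] yawx 87.87 down [-6.e-04  7.e-04 -1.e+00] w 0.9983783560691396 F [-0.5  0.5 -0.7] 0.0
top {'c': array([ 0.5163, -0.3019]), 'size': array([0.009, 0.138]), 'long_yaw': np.float32(87.7), 'n': 1197, 'med': array([ 0.5164, -0.2931,  0.1256])}
rail {'c': array([ 0.5162, -0.3026]), 'size': array([0.042, 0.139]), 'long_yaw': np.float32(88.0), 'n': 2316, 'med': array([ 0.5115, -0.2974,  0.025 ])}
```

View pics/board1.png

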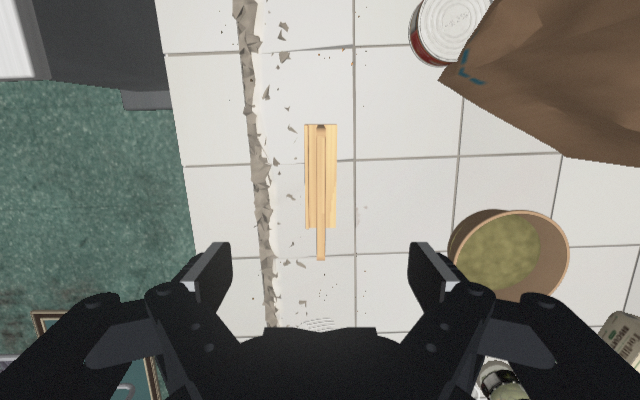

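Emit:
{"op": "carry_out", "data": {
  "series": "0 -0.0137 -0.04 0;0 0 -0.04 0;0 0 -0.04 0;0 0 -0.03 0;0 0 -0.02 0;0 0 -0.011 0;0 0 0 0"
}}

```text
time: 5.28
tool_pos: [0.5172, -0.3011, 0.1001]
tcp_rot: [-2.259, -2.182, 0.0]
wrist_force: [0.3, 0.2, 0.5]
width: 1.0
grip_force: 0.0
```

Emit:
{"op": "carry_out", "data": {
  "series": "0 0 0 0;0 0 0 0;0 0 0 0;0 0 0 0;0 0 0 0;0 0 0 0;0 0 0 0;0 0 0 0",
  "jaw": -1,
  "grip_force": 60
}}

```text
time: 6.28
tool_pos: [0.5173, -0.3016, 0.1006]
tcp_rot: [2.26, 2.182, -0.0]
wrist_force: [-2.0, -0.1, 3.4]
width: 0.099
grip_force: 59.3
```

Emit:
{"op": "carry_out", "data": {
  "series": "0 0 0.01 0;0 0 0.03 0;0 0 0.03 0;-0.0045 0.04 0 0;-0.005 0.0415 0 0;-0.005 0.0415 0 0.3;-0.005 0.0415 0 0.3;-0.005 0.0415 0 0;-0.005 0.0415 0 0;-0.005 0.0415 0 0;-0.004 0.0414 0 0;0 0 -0.01 0;0 0 0 0;0 0 0 0"
}}

```text
time: 8.02
tool_pos: [0.4787, 0.0281, 0.1601]
tcp_rot: [-2.249, -2.193, 0.001]
wrist_force: [0.5, 0.0, -1.0]
width: 0.098
grip_force: 58.5
```

```bash
python3 look.py held1
python3 - <<'E'
from h import *
P=np.load("held1.npz")["P"]
print("base",rect(box(P,[.4,-.1,.012],[.58,.15,.024])))
print("top",rect(box(P,[.43,-.1,.175],[.54,.15,.195])))
print("rail",rect(box(P,[.43,-.1,.075],[.54,.15,.095])))
im,P=cloud("side")
print("Sbase",rect(box(P,[.4,-.1,.012],[.58,.15,.024])))
print("Stop",rect(box(P,[.46,-.1,.176],[.50,.15,.192])))
print("Srail",rect(box(P,[.44,-.1,.075],[.52,.15,.09])))
cv2.imwrite("pics/side1.png",cv2.resize(im[120:300,180:400],None,fx=3,fy=3))
E
```

```text
8.03 [0.4787 0.0281 0.1601] yawx 88.54 down [-5.e-04 -3.e-04 -1.e+00] w 0.09764242218983712 F [ 0.5  0.  -1. ] 58.508291244506836
base {'c': array([0.4785, 0.0288]), 'size': array([0.09 , 0.158]), 'long_yaw': np.float32(88.7), 'n': 5921, 'med': array([0.4902, 0.0538, 0.0187])}
top {'c': array([0.4791, 0.0525]), 'size': array([0.069, 0.07 ]), 'long_yaw': np.float32(44.5), 'n': 7473, 'med': array([0.4791, 0.0418, 0.1852])}
rail {'c': array([0.4788, 0.0509]), 'size': array([0.042, 0.092]), 'long_yaw': np.float32(88.5), 'n': 4283, 'med': array([0.4701, 0.0572, 0.0845])}
Sbase {'c': array([0.4805, 0.0271]), 'size': array([0.091, 0.165]), 'long_yaw': np.float32(88.3), 'n': 907, 'med': array([ 0.4983, -0.0065,  0.0187])}
Stop {'c': array([0.4817, 0.02  ]), 'size': array([0.034, 0.125]), 'long_yaw': np.float32(100.0), 'n': 161, 'med': array([0.4809, 0.0062, 0.1846])}
Srail {'c': array([0.4817, 0.0272]), 'size': array([0.042, 0.143]), 'long_yaw': np.float32(87.4), 'n': 387, 'med': array([0.4911, 0.0094, 0.0843])}
```

View pics/held1.png

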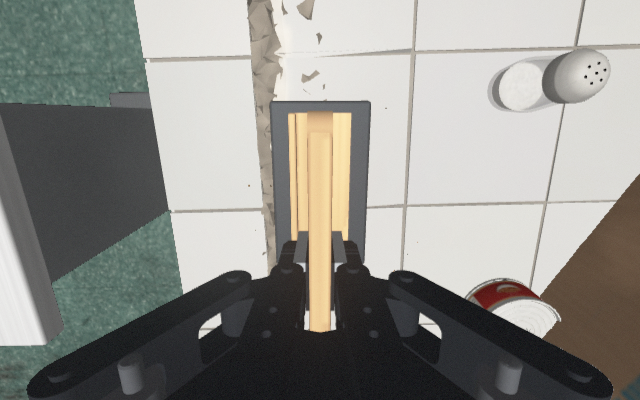

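Emit:
{"op": "carry_out", "data": {
  "series": "0 0.001 -0.012 0;0 0 -0.012 0;0 0 -0.003 0;0 0 -0.003 0;0 0 -0.003 0;0 0 -0.003 0;0 0 0 0"
}}

```text
time: 9.0
tool_pos: [0.4786, 0.03, 0.1241]
tcp_rot: [-2.248, -2.194, 0.0]
wrist_force: [0.1, 0.1, -2.3]
width: 0.099
grip_force: 58.5
```

Emit:
{"op": "carry_out", "data": {
  "series": "0 0 -0.003 0;0 0 -0.003 0;0 0 -0.001 0;0 0 0 0;0 0 0 0"
}}

```text
time: 9.62
tool_pos: [0.4791, 0.03, 0.1186]
tcp_rot: [2.248, 2.194, 0.001]
wrist_force: [-2.1, -0.2, 6.3]
width: 0.095
grip_force: 60.0
```

Emit:
{"op": "carry_out", "data": {
  "series": "0 0 0 0;0 0 0 0;0 0 0 0;0 0 0 0;0 0 0 0",
  "jaw": 1
}}

```text
time: 10.25
tool_pos: [0.4787, 0.03, 0.1172]
tcp_rot: [-2.248, -2.194, 0.0]
wrist_force: [-0.7, 0.4, 0.7]
width: 1.002
grip_force: 0.0
```

Emit:
{"op": "carry_out", "data": {
  "series": "0 0 0.04 0;0 0 0.05 0;0 0.012 0.05 0;0 0.012 0.03 0;0 0.012 0 0;0 0 0 0;0 0 0 0"
}}

```text
time: 11.12
tool_pos: [0.4776, 0.0658, 0.2851]
tcp_rot: [-2.247, -2.193, 0.005]
wrist_force: [0.8, -0.0, -0.2]
width: 0.995
grip_force: 0.0
```

```bash
python3 look.py seat1
python3 - <<'E'
from h import *
P=np.load("seat1.npz")["P"]
print("base",rect(box(P,[.4,-.1,.012],[.58,.15,.024])))
print("top",rect(box(P,[.43,-.1,.135],[.54,.15,.155])))
print("rail",rect(box(P,[.43,-.1,.036],[.54,.15,.055])))
im,P=cloud("side")
print("Sbase",rect(box(P,[.4,-.1,.012],[.58,.15,.024])))
print("Stop",rect(box(P,[.46,-.1,.136],[.50,.15,.152])))
print("Srail",rect(box(P,[.44,-.1,.035],[.52,.15,.05])))
P=np.load("side0.npz")["P"]; 
im,P=cloud("top")
print("Tbox",rect(box(P,[.36,.15,.06],[.62,.40,.09])))
E
```

```text
11.12 [0.4776 0.0658 0.2851] yawx 88.62 down [-3.6e-03 -6.0e-04 -1.0e+00] w 0.9954418884867907 F [ 0.8 -0.  -0.2] 0.0
base {'c': array([0.4784, 0.0284]), 'size': array([0.09 , 0.158]), 'long_yaw': np.float32(88.6), 'n': 3815, 'med': array([0.4762, 0.0406, 0.0187])}
top {'c': array([0.4793, 0.0296]), 'size': array([0.008, 0.139]), 'long_yaw': np.float32(88.6), 'n': 1161, 'med': array([0.4792, 0.0376, 0.1436])}
rail {'c': array([0.4787, 0.0289]), 'size': array([0.042, 0.14 ]), 'long_yaw': np.float32(88.5), 'n': 2440, 'med': array([0.473 , 0.0359, 0.043 ])}
Sbase {'c': array([0.4803, 0.0272]), 'size': array([0.092, 0.162]), 'long_yaw': np.float32(89.0), 'n': 664, 'med': array([ 0.5063, -0.0049,  0.0189])}
Stop {'c': array([0.4803, 0.0274]), 'size': array([0.011, 0.138]), 'long_yaw': np.float32(88.1), 'n': 173, 'med': array([0.4815, 0.0221, 0.1431])}
Srail {'c': array([0.4832, 0.0292]), 'size': array([0.043, 0.147]), 'long_yaw': np.float32(86.0), 'n': 374, 'med': array([0.4908, 0.013 , 0.043 ])}
Tbox {'c': array([0.4881, 0.2875]), 'size': array([0.117, 0.151]), 'long_yaw': np.float32(70.5), 'n': 1040, 'med': array([0.4998, 0.2851, 0.0788])}
```

Emit:
{"op": "carry_out", "data": {
  "series": "-0.005 0.042 0 -3;-0.005 0.042 0 -3;-0.005 0.042 0 -3;-0.005 0.042 0 -3;-0.005 0.042 0 -3;-0.005 0.042 0 -3;0 0 0 0;0 0 0 0"
}}

```text
time: 12.28
tool_pos: [0.4486, 0.3174, 0.2865]
tcp_rot: [2.563, 1.816, -0.002]
wrist_force: [0.6, 0.4, -0.3]
width: 0.997
grip_force: 0.0
```

```bash
python3 look.py clip1
python3 - <<'E'
from h import *
P=np.load("clip1.npz")["P"]
print("box",rect(box(P,[.36,.15,.075],[.62,.42,.092])))
print("clip",rect(box(P,[.36,.22,.115],[.52,.40,.16])))
print("cliptop",rect(box(P,[.36,.22,.14],[.52,.40,.16])))
Q=box(P,[.36,.22,.098],[.52,.40,.16]); a=np.radians(70.5); B=np.stack([Q[:,:2]@[np.sin(a),-np.cos(a)],Q[:,:2]@[np.cos(a),np.sin(a)],Q[:,2]],1)
for z in np.arange(.1,.155,.005):
    q=B[abs(B[:,2]-z)<.0025]
    if len(q): print(round(z,3),len(q),np.round([q[:,0].min(),q[:,0].max(),q[:,1].min(),q[:,1].max()],4))
W=box(P,[.36,.22,.08],[.52,.40,.09]);W=np.stack([W[:,:2]@[np.sin(a),-np.cos(a)],W[:,:2]@[np.cos(a),np.sin(a)]],1); print("wall x min",np.percentile(W[:,0],1), np.percentile(W[:,1],[0.5,99.5]))
E
```

```text
12.28 [0.4486 0.3174 0.2865] yawx 70.64 down [-0.001  -0.0013 -1.    ] w 0.9971405327736633 F [ 0.6  0.4 -0.3] 0.0
box {'c': array([0.4864, 0.2892]), 'size': array([0.119, 0.15 ]), 'long_yaw': np.float32(70.6), 'n': 5390, 'med': array([0.5018, 0.2884, 0.0825])}
clip {'c': array([0.446 , 0.3178]), 'size': array([0.036, 0.05 ]), 'long_yaw': np.float32(161.7), 'n': 999, 'med': array([0.4414, 0.3185, 0.1364])}
cliptop {'c': array([0.4462, 0.3177]), 'size': array([0.03, 0.05]), 'long_yaw': np.float32(160.7), 'n': 410, 'med': array([0.4312, 0.3186, 0.1511])}
0.1 4 [0.3038 0.3263 0.4643 0.4673]
0.105 86 [0.3029 0.3251 0.4311 0.4672]
0.11 249 [0.3018 0.3275 0.4299 0.4689]
0.115 317 [0.3013 0.3281 0.4295 0.4672]
0.12 94 [0.2994 0.3299 0.4342 0.4633]
0.125 100 [0.2978 0.3308 0.4336 0.4634]
0.13 107 [0.297  0.3325 0.4337 0.4632]
0.135 124 [0.2953 0.334  0.4343 0.4635]
0.14 118 [0.293  0.3359 0.4335 0.4634]
0.145 58 [0.2916 0.337  0.4341 0.4635]
0.15 258 [0.2897 0.3394 0.4334 0.4634]
wall x min 0.3052972241120093 [0.36053351 0.50975147]
```

View pics/clip1.png

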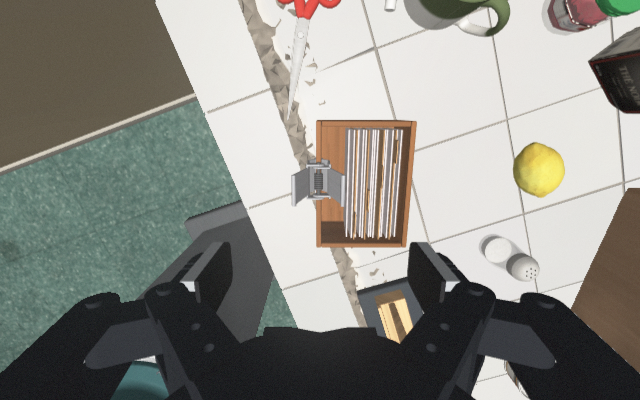

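Emit:
{"op": "carry_out", "data": {
  "series": "-0.0025 0.0003 -0.04 0;0 0 -0.04 0;0 0 -0.035 0;0 0 -0.025 0;0 0 -0.0145 0;0 0 0 0;0 0 0 0"
}}

```text
time: 13.2
tool_pos: [0.4472, 0.3185, 0.1341]
tcp_rot: [2.564, 1.815, 0.003]
wrist_force: [0.2, 0.1, 1.4]
width: 0.998
grip_force: 0.0
```

Emit:
{"op": "carry_out", "data": {
  "series": "0 0 0 0;0 0 0 0;0 0 0 0;0 0 0 0;0 0 0 0;0 0 0 0;0 0 0 0;0 0 0 0",
  "jaw": -1,
  "grip_force": 22
}}

```text
time: 14.2
tool_pos: [0.4462, 0.3183, 0.1328]
tcp_rot: [-2.564, -1.815, 0.0]
wrist_force: [-0.4, -0.4, -0.7]
width: 0.273
grip_force: 27.7
```

Emit:
{"op": "carry_out", "data": {
  "series": "0 0 0.008 0;0 0 0.01 0;0 0 0.015 0;0 0 0.025 0;0 0 0.035 0;0 0 0.037 0;0.0041 -0.036 0 2.25;0.0041 -0.036 0 2.25;0.0041 -0.036 0 2.25;0.0041 -0.036 0 2.25;0.0041 -0.036 0 2.25;0.0041 -0.036 0 2.25;0.0041 -0.036 0 2.25;0.0041 -0.037 0 2.25;0 0 0 0;0 0 0 0"
}}

```text
time: 16.2
tool_pos: [0.4792, 0.0295, 0.2636]
tcp_rot: [2.249, 2.193, 0.002]
wrist_force: [0.3, -0.1, -0.2]
width: 0.273
grip_force: 27.6
```

```bash
python3 look.py hold2
python3 - <<'E'
from h import *
P=np.load("hold2.npz")["P"]
print("btop",rect(box(P,[.43,-.1,.136],[.54,.15,.152])))
print("rail",rect(box(P,[.43,-.1,.036],[.54,.15,.055])))
w=np.load("hold2.npz")["im"]
im,P=cloud("side"); np.savez("side2.npz",im=im,P=P)
for lo in np.arange(.18,.26,.01):
    q=box(P,[.43,-.03,lo],[.53,.09,lo+.01])
    if len(q)>3: print(round(lo,3),len(q),np.round(q.min(0),4),np.round(q.max(0),4))
cv2.imwrite("pics/hold2c.png",np.hstack([cv2.resize(w[120:400,180:460],(400,400)),cv2.resize(im[110:260,210:360],(400,400))]))
E
```

```text
16.2 [0.4792 0.0295 0.2636] yawx 88.54 down [ 1.1e-03  7.0e-04 -1.0e+00] w 0.2725441664329642 F [ 0.3 -0.1 -0.2] 27.648593187332153
btop {'c': array([0.4789, 0.0367]), 'size': array([0.008, 0.124]), 'long_yaw': np.float32(88.7), 'n': 903, 'med': array([0.4796, 0.0626, 0.1436])}
rail {'c': array([0.4787, 0.0283]), 'size': array([0.042, 0.14 ]), 'long_yaw': np.float32(88.6), 'n': 2565, 'med': array([0.4732, 0.0423, 0.043 ])}
0.19 32 [0.4641 0.0103 0.1916] [0.499  0.0463 0.1995]
0.2 23 [0.4623 0.0095 0.2001] [0.4995 0.0422 0.2094]
0.21 42 [0.4633 0.0089 0.2102] [0.5001 0.0458 0.2198]
0.22 61 [0.4662 0.0064 0.22  ] [0.4976 0.0488 0.23  ]
0.23 82 [0.4683 0.0086 0.23  ] [0.4942 0.0471 0.2398]
0.24 27 [0.4697 0.0133 0.24  ] [0.4931 0.0433 0.2498]
0.25 41 [0.4638 0.013  0.25  ] [0.5041 0.0438 0.2599]
0.26 57 [0.4541 0.0149 0.2605] [0.5057 0.0416 0.27  ]
```

View pics/hold2c.png

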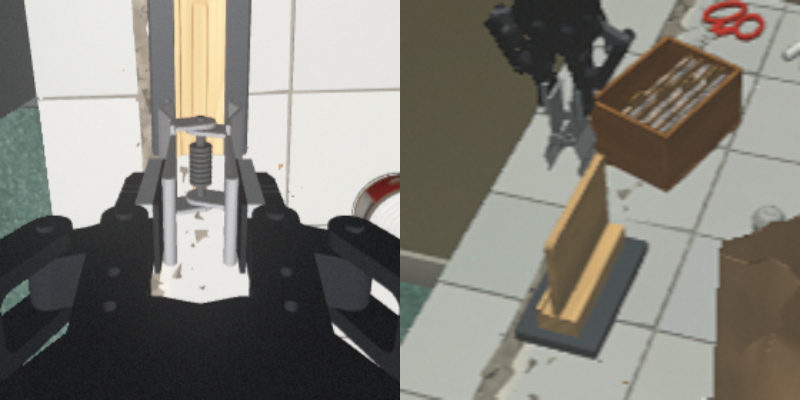

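Emit:
{"op": "carry_out", "data": {
  "series": "0 0 -0.02 0;0 0 -0.02 0;0 0 -0.01 0;0 0 -0.006 0;0 0 -0.006 0;0 0 -0.005 0;0 0 -0.0045 0;0 0 0 0;0 0 0 0"
}}

```text
time: 17.42
tool_pos: [0.4792, 0.0292, 0.1915]
tcp_rot: [2.248, 2.194, 0.0]
wrist_force: [-0.3, 0.2, -0.6]
width: 0.27
grip_force: 27.6
```

```bash
python3 look.py fin
python3 - <<'E'
from h import *
P=np.load("fin.npz")["P"]
print("rail",rect(box(P,[.43,-.1,.036],[.54,.15,.055])))
w=np.load("fin.npz")["im"]
im,P=cloud("side")
print("Stop",rect(box(P,[.46,-.06,.138],[.50,.0,.152])))
for lo in np.arange(.115,.18,.01):
    q=box(P,[.43,-.0,lo],[.53,.06,lo+.01])
    if len(q)>3: print(round(lo,3),len(q),np.round(q.min(0),4),np.round(q.max(0),4))
cv2.imwrite("pics/finc.png",np.hstack([cv2.resize(w[100:300,220:420],(400,500)),cv2.resize(im[120:260,220:330],(400,500),interpolation=cv2.INTER_CUBIC)]))
E
```

```text
17.43 [0.4792 0.0292 0.1915] yawx 88.59 down [ 3.e-04  0.e+00 -1.e+00] w 0.2697358584201888 F [-0.3  0.2 -0.6] 27.649499773979187
rail {'c': array([0.4788, 0.0286]), 'size': array([0.042, 0.14 ]), 'long_yaw': np.float32(88.6), 'n': 3377, 'med': array([0.4727, 0.0477, 0.0429])}
Stop {'c': array([ 0.4791, -0.0218]), 'size': array([0.009, 0.042]), 'long_yaw': np.float32(86.8), 'n': 53, 'med': array([ 0.4796, -0.0219,  0.1433])}
0.115 33 [0.4641 0.0016 0.1153] [0.4994 0.0439 0.125 ]
0.125 40 [4.619e-01 3.000e-04 1.251e-01] [0.4991 0.0491 0.1348]
0.135 55 [4.619e-01 1.000e-04 1.351e-01] [0.5006 0.0482 0.1449]
0.145 48 [0.4638 0.0025 0.1452] [0.4981 0.0501 0.155 ]
0.155 77 [0.4675 0.0074 0.1552] [0.4949 0.0499 0.165 ]
0.165 34 [0.4692 0.009  0.165 ] [0.4926 0.0462 0.1749]
0.175 31 [0.4625 0.0149 0.1751] [0.5015 0.0447 0.1848]
```

View pics/finc.png

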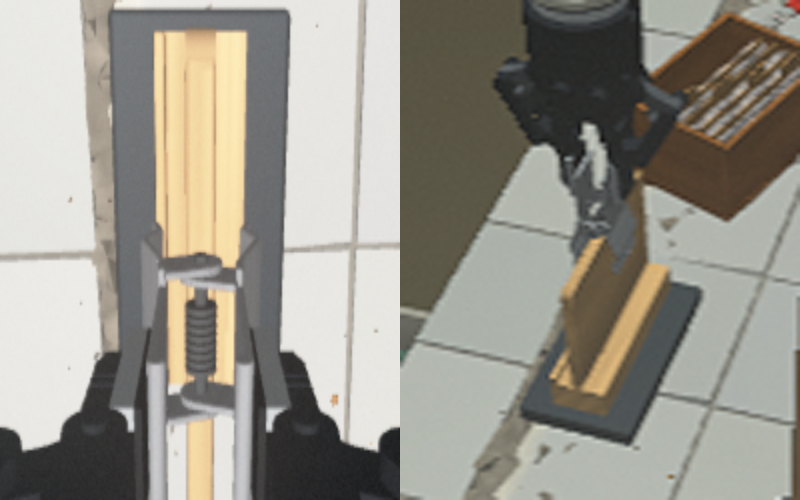

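The clip straddles the board's top edge, with one jaw in front and one behind. It is centred to about 1 mm, reaches about 17 mm past the edge and touches nothing.

```bash
python3 -c "
from workcell import bot
print(bot.finish_job())"
```

```text
the job is handed in; nothing more can be done
None
```

The job is handed in at about 17.5 s: the board is fully home on the dowels, upright with its ledge towards the robot, and let go, and the clip is squeezed open over the middle of its top edge, one jaw on each side, with no contact force measured.

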